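# Call the fitter and point out the crosswise terminal strip

## Task

Call the fitter: press the push-button on the grey box all the way down and let it come back up. Then show him the fault: of the four terminal strips on the rail, point at the one that stands crosswise to the others, with the fingertips about two centimetres above the middle of its top, for two seconds; point in the same way at the smaller of the two cartons, where the spares are, and finish there, still pointing. Come down to each from above and travel high in between, so that the fingertips never come close over the other strips or the larger carton, and touch nothing but the button: nothing is to be picked up or moved.

Things in the scene. Friction and masses are not known exactly. Their poses are not given: they have to be found in the camera images.
- call_button (a joint): travel of the grey push-button (m): 0 released, 0.006 fully down; its spring pushes it back up and needs 5 N when fully down
- call_button_top (a point): centre of the upper face of that round grey button, 32 mm across, 67 mm above the bench; it sits on a black base in the middle of a fixed grey box 80x80x45 mm at the right of the work; pressed straight down
- mount_plate: fixed metal plate 100x280x6 mm with a slotted rail 35x260x8 mm along its middle, both along the plate's y; origin at the centre of its underside; z up. Four terminal strips stand on the rail, 64 mm from centre to centre
- strip_a: grey block of five ganged terminals, 46 (own x) x 33 (own y) x 36 mm, with a row of white tabs along its own y on top, standing loose on the rail, its long side across the rail as it should be; origin at the centre of its underside, 14 mm above the bench
- strip_b: grey block of five ganged terminals, 46 (own x) x 33 (own y) x 36 mm, with a row of white tabs along its own y on top, standing loose on the rail, its long side across the rail as it should be; origin at the centre of its underside, 14 mm above the bench
- strip_c: grey block of five ganged terminals, 46 (own x) x 33 (own y) x 36 mm, with a row of white tabs along its own y on top, standing loose on the rail, its long side across the rail as it should be; origin at the centre of its underside, 14 mm above the bench
- strip_cross: grey block of five ganged terminals, 46 (own x) x 33 (own y) x 36 mm, with a row of white tabs along its own y on top, standing loose on the rail, the one that stands crosswise to the other three: turned a quarter turn, its long side along the rail; origin at the centre of its underside, 14 mm above the bench
- strip_a_top (a point): centre of the top of strip_a, 36 mm above its underside, 50 mm above the bench
- strip_b_top (a point): centre of the top of strip_b, 36 mm above its underside, 50 mm above the bench
- strip_c_top (a point): centre of the top of strip_c, 36 mm above its underside, 50 mm above the bench
- strip_cross_top (a point): centre of the top of strip_cross, 36 mm above its underside, 50 mm above the bench
- small_carton: the smaller of the two brown cartons at the left, 83x68x45 mm; origin at the centre of its underside
- small_carton_top (a point): centre of the top of the smaller carton, 45 mm above the bench
- large_carton: the larger of the two brown cartons, 123x93x50 mm; origin at the centre of its underside
- large_carton_top (a point): centre of the top of the larger carton, 50 mm above the bench
- contactor: bystander: black contactor block 70x50x48 mm; origin at the centre of its underside
- tape_roll: bystander: roll of black tape, 72 mm across, 20 mm high; origin at the centre of its underside
- spool_a: bystander: red wire spool, 78 mm across, 45 mm high; origin at the centre of its underside
- spool_b: bystander: yellow wire spool, 79 mm across, 50 mm high; origin at the centre of its underside
- relay: bystander: small plug-in relay 49x28x22 mm; origin at the centre of its underside
- screwdriver: bystander: slim screwdriver 150 mm long, 18 mm thick; origin at the centre of its underside
- duct: bystander: grey slotted duct piece 240x26x30 mm; origin at the centre of its underside
Things that resemble listed ones, but are neither listed nor needed, are in the scene too. What is shaped like the strip_cross but purple is not meant.

How it is judged:
On the way, in this order (a step that is already met when the one before it is completed fails the run):
1. the button is pressed all the way down (value of joint call_button above 0.0045 m), for 0.05 s.
2. the button is back up (value of joint call_button below 0.0015 m), for 0.1 s.
3. the fingers point at the crosswise strip from just above it and dwell (horizontal distance between the grasp point and strip_cross_top below 0.02 m and z of the grasp point in the frame of strip_cross_top between 0.018 and 0.07 m), for 1.5 s.
4. the fingers point at the smaller carton from just above it and dwell (horizontal distance between the grasp point and small_carton_top below 0.02 m and z of the grasp point in the frame of small_carton_top between 0.018 and 0.07 m), for 1.5 s.
At the end, for the whole second after the job is handed in: The point between the finger pads (about 19 mm behind the fingertips) is within 20 mm sideways of the centre of the smaller carton's top and 18 to 70 mm above it, the button is up, and no loose thing is more than 6 mm from where it stood (all of step 4 and value of joint call_button below 0.0015 m and distance of each of strip_a, strip_b, strip_c, strip_cross, small_carton, large_carton, contactor, tape_roll, spool_a, spool_b, relay, screwdriver, duct from where it was at the start of the episode below 0.006 m and linear speed of each of strip_cross, small_carton below 0.02 m/s); the robot touches nothing.
It fails at once if the fingers touch a strip, a carton, the plate or a bystander (contact force between the fingers and strip_a above 0.5 N or contact force between the fingers and strip_b above 0.5 N or contact force between the fingers and strip_c above 0.5 N or contact force between the fingers and strip_cross above 0.5 N or contact force between the fingers and small_carton above 0.5 N or contact force between the fingers and large_carton above 0.5 N or contact force between the fingers and contactor above 0.5 N or contact force between the fingers and tape_roll above 0.5 N or contact force between the fingers and spool_a above 0.5 N or contact force between the fingers and spool_b above 0.5 N or contact force between the fingers and relay above 0.5 N or contact force between the fingers and screwdriver above 0.5 N or contact force between the fingers and duct above 0.5 N or contact force between the fingers and mount_plate above 0.5 N).
It fails at once if the arm touches a strip, a carton, the plate or a bystander (contact force between the arm and strip_a above 0.5 N or contact force between the arm and strip_b above 0.5 N or contact force between the arm and strip_c above 0.5 N or contact force between the arm and strip_cross above 0.5 N or contact force between the arm and small_carton above 0.5 N or contact force between the arm and large_carton above 0.5 N or contact force between the arm and contactor above 0.5 N or contact force between the arm and tape_roll above 0.5 N or contact force between the arm and spool_a above 0.5 N or contact force between the arm and spool_b above 0.5 N or contact force between the arm and relay above 0.5 N or contact force between the arm and screwdriver above 0.5 N or contact force between the arm and duct above 0.5 N or contact force between the arm and mount_plate above 0.5 N).
It fails at once if a loose thing is moved or lifted (distance of any of strip_a, strip_b, strip_c, strip_cross, small_carton, large_carton, contactor, tape_roll, spool_a, spool_b, relay, screwdriver, duct from where it was at the start of the episode above 0.01 m).
It fails at once if the fingertips come down close (less than about 35 mm) over the middle of another strip or the larger carton ((horizontal distance between the grasp point and strip_a_top below 0.015 m and z of the grasp point in the frame of strip_a_top between -0.02 and 0.055 m) or (horizontal distance between the grasp point and strip_b_top below 0.015 m and z of the grasp point in the frame of strip_b_top between -0.02 and 0.055 m) or (horizontal distance between the grasp point and strip_c_top below 0.015 m and z of the grasp point in the frame of strip_c_top between -0.02 and 0.055 m) or (horizontal distance between the grasp point and large_carton_top below 0.015 m and z of the grasp point in the frame of large_carton_top between -0.02 and 0.055 m)).
It also fails if it takes over 51 s, if anything falls off the work surface, if the arm or the gripper's body presses on something with over 40 N, if the wrist force passes 120 N, or if a joint passes its speed limit or range.

## Robot

A 7-joint arm with a two-finger parallel gripper is mounted at the origin on a cart in front of the work surface, level with it; the furniture and walls round the work are solid. World frame = base frame: x ahead of the robot, y to its left, z up, the work surface at z = 0. Lengths are in m, angles in rad, forces in N, time in s.
With the tool pointing down it reaches from about 0.425 to 0.925 m from the base axis. Payload 6.8 kg.
Tool frame: the origin (TCP) lies on the centre line of the jaws, within the pads' length; the fingertips stand 25 mm ahead of it and the grasp point (between the pads) lies 6 mm ahead of it; z points along the fingers, y is the line along which they close (so a half turn about z gives the same grasp; the last joint's range is limited). The gripper opens to 85 mm and grips with 20 to 120 N. Pads are 22 mm wide; open, the fingers measure 114 mm over their backs; the gripper's body (76 mm by 85 mm) begins 54 mm behind the grasp point. The pads swing forward as they close: fully open they stand 13 mm farther back than shut.
Start: joints at [1.201, 0.477, 0.022, 1.555, -0.011, 1.109, -0.083], TCP at [0.175, -0.652, 0.256] pointing down, gripper open.
Joint ranges: [-2.96, 2.96], [-0.34, 2.1], [-1.41, 1.46], [0.24, 2.44], [-1.37, 4.51], [0.17, 1.92], [-2.96, 2.96]. Speed limits (rad/s): [2.39, 2.39, 3.14, 3.14, 3.14, 3.14, 3.14].

## Interface

Orientations are given as a rotation vector (axis times angle).
In Python, from bench import telemetry, grab_frame, job gives the robot as it stands.
- The arm moves only by the tool apply_moves, never from a script. Its argument "rows" is a list of rows, each a list of 2 entries, a list of its own where there are three numbers: the shift along the tool's x, y, z each as a share of 250 mm, from -1 to 1, then the turn, a rotation vector about the tool's x, y, z each as a share of pi rad, from -1 to 1. A call has 1 to 10 rows; each row is the pose to reach, as a shift and turn from the pose commanded when the call began, along the tool's axes at that moment, turning the shorter way round; what a row does not reach only later rows make up. A row lasts 1/8 s, in which the tool goes at most 62.5 mm and 10.7 degrees, less where a joint would pass 70% of its speed; a pose out of reach is approached as far as the arm can. A call with a number of a shift or a turn outside -1 to 1 is refused whole. A call with a gripper value outside its range is refused whole. "jaw" is the gripper's target within -1 to 1 (fully open at 1, half-way at 0, shut at -1), set as the call begins (left out, the last holds). The fingers move at their own pace and stop on an object; "newtons" is the grip in N (left out, the last holds). Time passes only in rows, so rows that repeat a pose let the fingers close. It gives the time, the measured TCP pose, the force, the opening and the grip force at its end, in the units of the state.
- telemetry.get_obs(): the state, without advancing time (a new reading comes with each control period).
- grab_frame(name): name is "side" or "top" or "wrist"; returns a dict with "frame" (480x640x3 uint8, red, green, blue), "vertical_fov" (degrees; the focal length in pixels is half the picture's height over the tangent of half this angle, whatever the lens; pixels are square), "cx", "cy" (the principal point, pixels), "origin" and "attitude" of the camera in the world. Camera axes: x right, y up, looking along -z (the intrinsics and any distortion apply to the point x, -y, -z); pixel columns grow to the right and rows downward; lengths in m; the calibration is good to about 2 mm. A picture is of the moment at which its call begins. There is no depth.
- job.hand_in(): hands the job in; it is judged then, once.
The state is a dict: "clock": time; "joints": joint angles; "qvel": joint speeds; "tau": joint torques, N m; "tcp_pos": TCP position; "orientation": TCP orientation; "contact_force": force on the tool from outside, world axes, zero at the start; "moment": the same for the moment, N m; "grip_width": finger opening in m; "gripper_force": force on a finger pad.
Only numpy, scipy, OpenCV 4.12 (cv2) and the standard library are available. Lean on these libraries where they do the work, as an engineer would, in place of code of your own. Each camera call takes 0.05 s, during which the arm holds its last target. There are 200 camera calls.

## Working session

There is one attempt and no reset: what is moved stays moved. The work goes in short steps, Python scripts to look and compute and a tool call to move; the robot and the scene stay as the last step left them, time stands still between calls to the robot, and variables do not carry over. Pictures are saved under pics/ and viewed, at most 10 in all, crops included, and the job is handed in when it is done.

Besides the shell and the picture viewer there is one more tool, called after "Request:" in YAML: its name, and indented under it one key for each argument. apply_moves: Moves the arm, as the interface text tells. Its arguments: {"type":"object","properties":{"rows":{"type":"array"},"jaw":{"type":"number"},"newtons":{"type":"number"}},"required":["rows"]}

```bash
mkdir -p pics
python3 - <<'E'
from bench import telemetry, grab_frame
import cv2
o=telemetry.get_obs(); print({k:o[k] for k in('clock','tcp_pos','orientation','contact_force','grip_width')})
for n in('top','side'):
    f=grab_frame(n); cv2.imwrite(f'pics/{n}0.png',f['frame'][...,::-1]); print(n,{k:v for k,v in f.items() if k!='frame'})
E
```

```text
{'clock': 0.0, 'tcp_pos': array([ 0.17455584, -0.6514533 ,  0.25530803]), 'orientation': array([-3.11289428e+00, -4.09858755e-01,  5.52570817e-04]), 'contact_force': array([-0.22583381, -0.21497762, -0.04375015]), 'grip_width': 0.08547179578402514}
top {'vertical_fov': 47.37592592524288, 'cx': 319.5713403995322, 'cy': 243.53687237616998, 'origin': array([ 0.33714363, -0.06064517,  1.26785365]), 'attitude': array([ 0.1731171 , -0.16346767, -1.47195113])}
side {'vertical_fov': 54.5794602157773, 'cx': 313.9030893372739, 'cy': 244.82213694291733, 'origin': array([ 1.77673332, -0.06705925,  0.60962835]), 'attitude': array([0.89826229, 0.89467519, 1.35163253])}
```

View pics/top0.png

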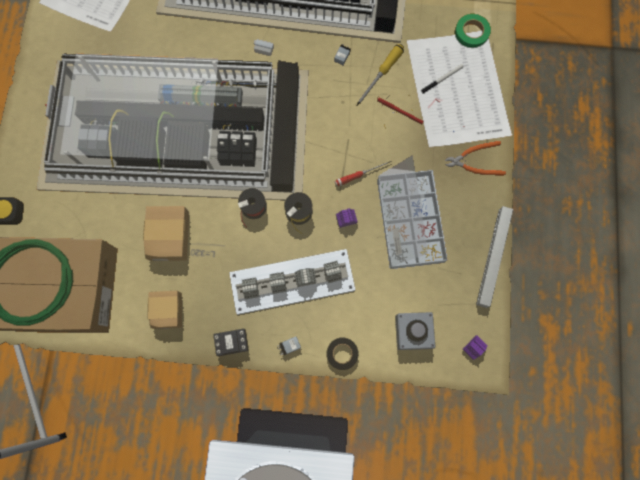

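View pics/side0.png

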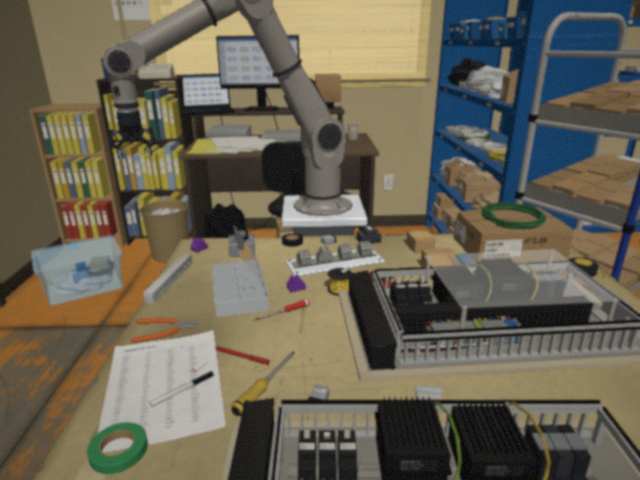

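Top view: the plate runs from (232,290) to (352,272), with strips near (250,288), (278,283), (305,277) and (333,271). The cartons are at (165,232), larger, and (165,309), smaller. The button is at (417,330). Possible mix-ups are the purple blocks at (347,217) and (475,348), the relay at (290,347), and the big furniture box at (60,285). I'll take a close crop of the strips.

Run:
```python
import cv2
a=cv2.imread('pics/top0.png')
c=cv2.resize(a[245:320,225:360],None,fx=5.5,fy=5.5,interpolation=cv2.INTER_CUBIC)
d=cv2.resize(a[200:360,130:200],(96,220)); 
cv2.imwrite('pics/crop1.png',c)
```

```text
(no output)
```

View pics/crop1.png

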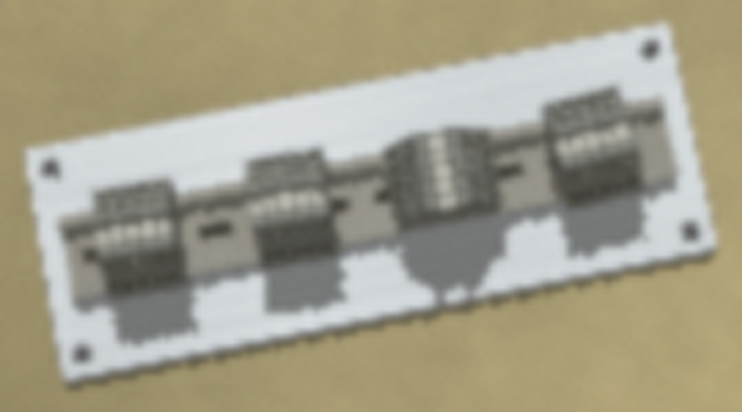

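The crosswise strip is the third from the left. Its tab row runs across the rail, centred at crop (441,172), which is pixel (305,276). The other three stand the right way, near pixels (250,287), (278,282) and (333,271). Next I'll turn pixels into positions and check the scale on the plate.

```bash
cat > h.py <<'E'
import numpy as np, cv2
from scipy.spatial.transform import Rotation as R
def ray(f,uv,z):
    fl=240/np.tan(np.radians(f['vertical_fov'])/2)
    d=R.from_rotvec(f['attitude']).apply([(uv[0]-f['cx'])/fl,-(uv[1]-f['cy'])/fl,-1])
    return f['origin']+d*(z-f['origin'][2])/d[2]
E
python3 - <<'E'
from h import *
from bench import grab_frame
f=grab_frame('top'); print([k for k in f])
p=lambda x,y:(225+x/5.5,245+y/5.5)
C=[ray(f,p(*c),.006) for c in((28,150),(668,25),(715,245),(68,380))]
for i in range(4): print(C[i].round(4),np.linalg.norm(C[i]-C[i-1]).round(4))
print('plate',np.mean(C,0))
for n,c in dict(s1=(135,235),s2=(290,207),cross=(441,172),s4=(593,143)).items(): print(n,ray(f,p(*c),.05).round(4))
a=f['frame'][...,::-1]
A=cv2.resize(a[305:360,390:445],(440,440),interpolation=cv2.INTER_CUBIC)
B=cv2.resize(a[275:335,135:195],(360,360),interpolation=cv2.INTER_CUBIC)
o=np.zeros((440,800,3),np.uint8);o[:,:440]=A;o[:360,440:]=B
cv2.imwrite('pics/crop2.png',o)
E
```

```text
['frame', 'vertical_fov', 'cx', 'cy', 'origin', 'attitude']
[0.5269 0.1618 0.006 ] 0.0992
[ 0.6061 -0.1042  0.006 ] 0.2776
[ 0.5135 -0.1317  0.006 ] 0.0966
[0.432  0.1328 0.006 ] 0.2768
plate [0.51961556 0.01467139 0.006     ]
s1 [0.4895 0.1062 0.05  ]
s2 [0.5068 0.0447 0.05  ]
cross [ 0.5269 -0.0152  0.05  ]
s4 [ 0.5446 -0.0761  0.05  ]
```

View pics/crop2.png

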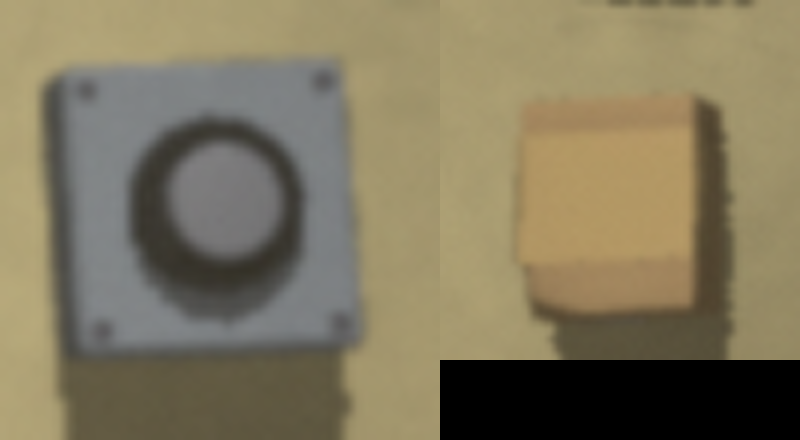

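The crop shows the button's face centred at crop (224,201), pixel (418,330). The smaller carton's top spans crop (520–695, 97–310), with its centre at pixel (163,309).

Run:
```python
from h import *
from bench import grab_frame, telemetry
f=grab_frame('top')
B=ray(f,(418,330.1),.067); print('button',B.round(4))
for n,uv,z in(('box',(390+212/8,305+207/8),.045),('carton',(163,308.8),.045),('large',(164,229),.05)): print(n,ray(f,uv,z).round(4))
for uv in((135+80/6,275+97/6),(135+255/6,275+97/6),(135+255/6,275+310/6)): print(ray(f,uv,.045).round(4))
o=telemetry.get_obs(); r=R.from_rotvec(o['orientation']); print(o['tcp_pos'],r.as_matrix().round(4))
print('to 0.2 above', r.inv().apply(np.array([B[0],B[1],.2])-o['tcp_pos'])/.25)
```

```text
button [ 0.4293 -0.2716  0.067 ]
box [ 0.4289 -0.2722  0.045 ]
carton [0.4254 0.2932 0.045 ]
large [0.6058 0.3174 0.05  ]
[0.4615 0.332  0.045 ]
[0.4675 0.2669 0.045 ]
[0.3893 0.2552 0.045 ]
[ 0.17461839 -0.65170208  0.25567891] [[ 9.659e-01  2.588e-01 -4.000e-04]
 [ 2.588e-01 -9.659e-01  1.100e-03]
 [-1.000e-04 -1.100e-03 -1.000e+00]]
to 0.2 above [ 1.37745608 -1.20482483  0.22392521]
```

Request:
apply_moves:
  rows:
    - [[0.2, -0.175, 0], [0, 0, 0]]
    - [[0.4, -0.35, 0], [0, 0, 0]]
    - [[0.6, -0.525, 0], [0, 0, 0]]
    - [[0.8, -0.7, 0], [0, 0, 0]]
    - [[0.98, -0.857, 0], [0, 0, 0]]
    - [[0.98, -0.857, 0], [0, 0, 0]]
    - [[0.98, -0.857, 0], [0, 0, 0]]
  jaw: -1
  newtons: 20

```text
clock: 1.08
tcp_pos: [0.3562, -0.3814, 0.2564]
orientation: [3.114, 0.413, -0.0]
contact_force: [0.1, -1.0, -0.0]
grip_width: 0.0001
gripper_force: 0.0
```

Request:
apply_moves:
  rows:
    - [[0.2, -0.174, 0], [0, 0, 0]]
    - [[0.397, -0.348, 0], [0, 0, 0]]
    - [[0.397, -0.348, 0.15], [0, 0, 0]]
    - [[0.397, -0.348, 0.3], [0, 0, 0]]
    - [[0.397, -0.348, 0.3], [0, 0, 0]]
    - [[0.397, -0.348, 0.3], [0, 0, 0]]
    - [[0.397, -0.348, 0.3], [0, 0, 0]]

```text
clock: 1.95
tcp_pos: [0.4299, -0.2732, 0.1829]
orientation: [3.113, 0.408, 0.003]
contact_force: [-0.4, 0.3, -0.3]
grip_width: -0.0001
gripper_force: 0.0
```

Run:
```python
from h import *
from bench import grab_frame, telemetry
f=grab_frame('wrist'); cv2.imwrite('pics/w1.png',f['frame'][...,::-1]); print({k:v for k,v in f.items() if k!='frame'})
np.save('w1.npy',{k:v for k,v in f.items() if k!='frame'},allow_pickle=True)
```

```text
{'vertical_fov': 65.54844746367309, 'cx': 322.8309701515957, 'cy': 239.40270192705862, 'origin': array([ 0.50886256, -0.25194445,  0.30069279]), 'attitude': array([-0.27472522,  0.20727282, -1.29832936])}
```

View pics/w1.png

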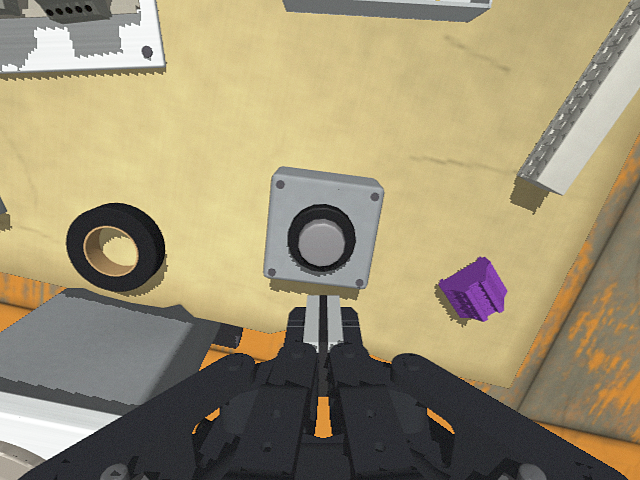

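The wrist view shows the closed fingers in front of the box, with the button's face centred at (322,240).

Run:
```python
from h import *
f=np.load('w1.npy',allow_pickle=True).item()
print(ray(f,(322,240),.067), np.mean([ray(f,u,.045) for u in((281,184),(376,196),(365,282),(270,272))],0))
```

```text
[ 0.43361327 -0.27214257  0.067     ] [ 0.43024027 -0.27382769  0.045     ]
```

Request:
apply_moves:
  rows:
    - [[0, 0, 0.12], [0, 0, 0]]
    - [[0, 0, 0.24], [0, 0, 0]]
    - [[0, 0, 0.32], [0, 0, 0]]
    - [[0, 0, 0.345], [0, 0, 0]]
    - [[0, 0, 0.36], [0, 0, 0]]
    - [[0, 0, 0.37], [0, 0, 0]]
    - [[0, 0, 0.38], [0, 0, 0]]
    - [[0, 0, 0.384], [0, 0, 0]]
    - [[0, 0, 0.384], [0, 0, 0]]

```text
clock: 3.12
tcp_pos: [0.4298, -0.2723, 0.0861]
orientation: [3.114, 0.41, 0.002]
contact_force: [-0.4, -0.8, 7.1]
grip_width: 0.0001
gripper_force: 3.7
```

Request:
apply_moves:
  rows:
    - [[0, 0, 0.004], [0, 0, 0]]
    - [[0, 0, 0.008], [0, 0, 0]]
    - [[0, 0, 0.008], [0, 0, 0]]

```text
clock: 3.5
tcp_pos: [0.4299, -0.2724, 0.0857]
orientation: [3.113, 0.409, 0.002]
contact_force: [-5.8, 3.9, 27.5]
grip_width: 0.0002
gripper_force: 13.5
```

The force jumped to 27 N, so the button is fully down. Now I'll release it and rise.

Request:
apply_moves:
  rows:
    - [[0, 0, -0.02], [0, 0, 0]]
    - [[0, 0, -0.08], [0, 0, 0]]
    - [[0, 0, -0.2], [0, 0, 0]]
    - [[0, 0, -0.4], [0, 0, 0]]
    - [[0, 0, -0.6], [0, 0, 0]]
    - [[0, 0, -0.6], [0, 0, 0]]
    - [[0, 0, -0.6], [0, 0, 0]]

```text
clock: 4.38
tcp_pos: [0.4288, -0.2717, 0.2332]
orientation: [-3.115, -0.41, 0.0]
contact_force: [-0.8, 0.8, -0.5]
grip_width: 0.0001
gripper_force: 0.0
```

Run:
```python
from h import *
from bench import telemetry
o=telemetry.get_obs(); r=R.from_rotvec(o['orientation']); p=o['tcp_pos']
print(p,o['contact_force'],(r.inv().apply(np.array([.5275,-.0155,.22])-p)/.25).round(3))
```

```text
[ 0.42883646 -0.2717472   0.23323729] [-0.77711715  0.79690841 -0.52460455] [ 0.646 -0.888  0.053]
```

Request:
apply_moves:
  rows:
    - [[0.13, -0.178, 0], [0, 0, 0]]
    - [[0.26, -0.355, 0], [0, 0, 0]]
    - [[0.39, -0.533, 0], [0, 0, 0]]
    - [[0.52, -0.71, 0], [0, 0, 0]]
    - [[0.645, -0.888, 0], [0, 0, 0]]
    - [[0.645, -0.888, 0.05], [0, 0, 0]]
    - [[0.645, -0.888, 0.05], [0, 0, 0]]
    - [[0.645, -0.888, 0.05], [0, 0, 0]]

```text
clock: 5.38
tcp_pos: [0.5268, -0.0174, 0.2201]
orientation: [3.115, 0.406, -0.003]
contact_force: [-0.5, 0.7, 0.1]
grip_width: 0.0
gripper_force: 0.0
```

Run:
```python
from h import *
from bench import grab_frame, telemetry
f=grab_frame('wrist'); cv2.imwrite('pics/w2.png',f['frame'][...,::-1])
np.save('w2.npy',{k:v for k,v in f.items() if k!='frame'},allow_pickle=True)
```

```text
(no output)
```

View pics/w2.png

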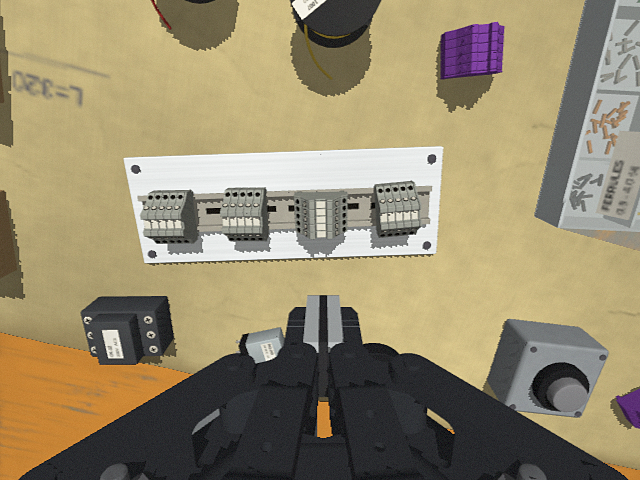

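This view confirms it: the third strip is turned, with its tab row centred at (321,219). The others are at (168,217), (244,213) and (396,208).

Run:
```python
from h import *
from bench import telemetry
f=np.load('w2.npy',allow_pickle=True).item()
for u in((321,219),(396,212)): print(ray(f,u,.05))
o=telemetry.get_obs(); r=R.from_rotvec(o['orientation']); p=o['tcp_pos']
t=(ray(f,(321,219),.05)+[.5269,-.0152,.05])/2; print(t)
print((r.inv().apply(t+[0,0,.046]-p)/.25).round(3))
```

```text
[ 0.52922661 -0.01554449  0.05      ]
[ 0.55010965 -0.07164938  0.05      ]
[ 0.5280633  -0.01537225  0.05      ]
[ 0.006 -0.007  0.498]
```

Request:
apply_moves:
  rows:
    - [[0.006, -0.007, 0.15], [0, 0, 0]]
    - [[0.006, -0.007, 0.3], [0, 0, 0]]
    - [[0.006, -0.007, 0.4], [0, 0, 0]]
    - [[0.006, -0.007, 0.46], [0, 0, 0]]
    - [[0.006, -0.007, 0.495], [0, 0, 0]]
    - [[0.006, -0.007, 0.495], [0, 0, 0]]
    - [[0.006, -0.007, 0.495], [0, 0, 0]]
    - [[0.006, -0.007, 0.495], [0, 0, 0]]
    - [[0.006, -0.007, 0.495], [0, 0, 0]]
    - [[0.006, -0.007, 0.495], [0, 0, 0]]

```text
clock: 6.68
tcp_pos: [0.5287, -0.0137, 0.0973]
orientation: [3.115, 0.41, 0.001]
contact_force: [0.5, 0.6, 0.7]
grip_width: 0.0001
gripper_force: 0.0
```

Request:
apply_moves:
  rows:
    - [[0, 0, 0], [0, 0, 0]]
    - [[0, 0, 0], [0, 0, 0]]
    - [[0, 0, 0], [0, 0, 0]]
    - [[0, 0, 0], [0, 0, 0]]
    - [[0, 0, 0], [0, 0, 0]]
    - [[0, 0, 0], [0, 0, 0]]
    - [[0, 0, 0], [0, 0, 0]]
    - [[0, 0, 0], [0, 0, 0]]
    - [[0, 0, 0], [0, 0, 0]]
    - [[0, 0, 0], [0, 0, 0]]

```text
clock: 7.92
tcp_pos: [0.5286, -0.0137, 0.0971]
orientation: [3.115, 0.41, 0.0]
contact_force: [0.1, -0.1, -0.2]
grip_width: -0.0001
gripper_force: 0.0
```

Request:
apply_moves:
  rows:
    - [[0, 0, 0], [0, 0, 0]]
    - [[0, 0, 0], [0, 0, 0]]
    - [[0, 0, 0], [0, 0, 0]]
    - [[0, 0, 0], [0, 0, 0]]
    - [[0, 0, 0], [0, 0, 0]]
    - [[0, 0, 0], [0, 0, 0]]
    - [[0, 0, 0], [0, 0, 0]]
    - [[0, 0, 0], [0, 0, 0]]
    - [[0, 0, 0], [0, 0, 0]]
    - [[0, 0, 0], [0, 0, 0]]

```text
clock: 9.18
tcp_pos: [0.5286, -0.0137, 0.0971]
orientation: [3.115, 0.41, 0.0]
contact_force: [0.1, 0.5, -0.3]
grip_width: -0.0002
gripper_force: 0.0
```

Request:
apply_moves:
  rows:
    - [[0, 0, -0.1], [0, 0, 0]]
    - [[0, 0, -0.25], [0, 0, 0]]
    - [[0, 0, -0.4], [0, 0, 0]]
    - [[0, 0, -0.5], [0, 0, 0]]
    - [[0, 0, -0.5], [0, 0, 0]]
    - [[0, 0, -0.5], [0, 0, 0]]

```text
clock: 9.93
tcp_pos: [0.528, -0.0138, 0.2212]
orientation: [3.115, 0.41, -0.002]
contact_force: [0.5, 0.7, -0.6]
grip_width: 0.0001
gripper_force: 0.0
```

Run:
```python
from h import *
from bench import telemetry
o=telemetry.get_obs(); r=R.from_rotvec(o['orientation']); p=o['tcp_pos']
print(p,(r.inv().apply(np.array([.4265,.2935,.22])-p)/.25).round(3))
```

```text
[ 0.52797883 -0.01378206  0.22124367] [-0.074 -1.292  0.005]
```

Request:
apply_moves:
  rows:
    - [[-0.01, -0.2, 0], [0, 0, 0]]
    - [[-0.02, -0.4, 0], [0, 0, 0]]
    - [[-0.03, -0.6, 0], [0, 0, 0]]
    - [[-0.04, -0.8, 0], [0, 0, 0]]
    - [[-0.055, -1.0, 0], [0, 0, 0]]
    - [[-0.055, -1.0, 0], [0, 0, 0]]

```text
clock: 10.68
tcp_pos: [0.4481, 0.2283, 0.221]
orientation: [-3.112, -0.422, 0.003]
contact_force: [-0.6, -0.1, 0.4]
grip_width: -0.0003
gripper_force: 0.0
```

Request:
apply_moves:
  rows:
    - [[-0.01, -0.15, 0], [0, 0, 0]]
    - [[-0.02, -0.292, 0], [0, 0, 0]]
    - [[-0.02, -0.292, 0], [0, 0, 0]]
    - [[-0.02, -0.292, 0], [0, 0, 0]]

```text
clock: 11.18
tcp_pos: [0.4271, 0.2919, 0.221]
orientation: [3.113, 0.408, -0.002]
contact_force: [0.4, -0.1, 0.7]
grip_width: 0.0003
gripper_force: 0.0
```

Run:
```python
from h import *
from bench import grab_frame, telemetry
f=grab_frame('wrist'); cv2.imwrite('pics/w3.png',f['frame'][...,::-1])
np.save('w3.npy',{k:v for k,v in f.items() if k!='frame'},allow_pickle=True)
```

```text
(no output)
```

View pics/w3.png

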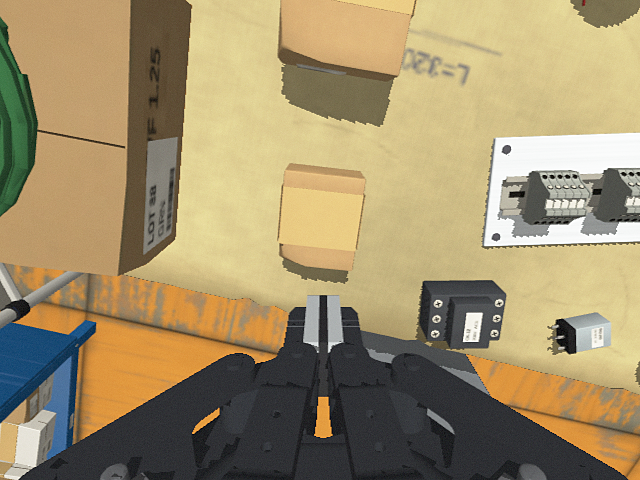

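The smaller carton shows its tape band at (278–364, 180–250) and its brown ends at (288,163) and (350,270). The larger carton is above it in the picture. I'll check the edges against 83x68.

Run:
```python
from h import *
from bench import telemetry
f=np.load('w3.npy',allow_pickle=True).item(); print(f['origin'])
for u in((288,163),(365,170),(285,180),(364,192),(359,250),(278,243),(280,262),(350,270)): print(u,ray(f,u,.045).round(4),ray(f,u,0).round(4))
b=np.mean([ray(f,u,.045) for u in((285,180),(364,192),(359,250),(278,243))],0);print('band centre',b)
o=telemetry.get_obs(); r=R.from_rotvec(o['orientation']); p=o['tcp_pos'];print(p)
print((r.inv().apply(b+[0,0,.046]-p)/.25).round(3))
```

```text
[0.50648148 0.31321188 0.33854481]
(288, 163) [0.465  0.3295 0.045 ] [0.4586 0.332  0.    ]
(365, 170) [0.4752 0.2701 0.045 ] [0.4704 0.2635 0.    ]
(285, 180) [0.4515 0.3288 0.045 ] [0.443  0.3311 0.    ]
(364, 192) [0.4584 0.2658 0.045 ] [0.451  0.2585 0.    ]
(359, 250) [0.4102 0.2554 0.045 ] [0.3954 0.2466 0.    ]
(278, 243) [0.3988 0.3225 0.045 ] [ 0.3822  0.3239 -0.    ]
(280, 262) [0.3826 0.317  0.045 ] [0.3636 0.3176 0.    ]
(350, 270) [0.3908 0.2576 0.045 ] [0.373  0.2491 0.    ]
band centre [0.42969885 0.29311176 0.045     ]
[0.42734681 0.29165584 0.22121419]
[ 0.011 -0.004  0.521]
```

Request:
apply_moves:
  rows:
    - [[0.005, -0.006, 0.15], [0, 0, 0]]
    - [[0.005, -0.006, 0.3], [0, 0, 0]]
    - [[0.005, -0.006, 0.4], [0, 0, 0]]
    - [[0.005, -0.006, 0.48], [0, 0, 0]]
    - [[0.005, -0.006, 0.515], [0, 0, 0]]
    - [[0.005, -0.006, 0.515], [0, 0, 0]]
    - [[0.005, -0.006, 0.515], [0, 0, 0]]
    - [[0.005, -0.006, 0.515], [0, 0, 0]]
    - [[0.005, -0.006, 0.515], [0, 0, 0]]
    - [[0.005, -0.006, 0.515], [0, 0, 0]]

```text
clock: 12.48
tcp_pos: [0.4278, 0.2953, 0.0936]
orientation: [-3.115, -0.41, -0.001]
contact_force: [0.6, -0.0, -0.4]
grip_width: -0.0002
gripper_force: 0.0
```

Request:
apply_moves:
  rows:
    - [[0, 0, 0], [0, 0, 0]]
    - [[0, 0, 0], [0, 0, 0]]
    - [[0, 0, 0], [0, 0, 0]]
    - [[0, 0, 0], [0, 0, 0]]
    - [[0, 0, 0], [0, 0, 0]]
    - [[0, 0, 0], [0, 0, 0]]
    - [[0, 0, 0], [0, 0, 0]]
    - [[0, 0, 0], [0, 0, 0]]
    - [[0, 0, 0], [0, 0, 0]]
    - [[0, 0, 0], [0, 0, 0]]

```text
clock: 13.72
tcp_pos: [0.4277, 0.2952, 0.0933]
orientation: [3.115, 0.41, -0.0]
contact_force: [0.5, 0.1, -0.6]
grip_width: 0.0001
gripper_force: 0.0
```

Request:
apply_moves:
  rows:
    - [[0, 0, 0], [0, 0, 0]]
    - [[0, 0, 0], [0, 0, 0]]
    - [[0, 0, 0], [0, 0, 0]]
    - [[0, 0, 0], [0, 0, 0]]
    - [[0, 0, 0], [0, 0, 0]]
    - [[0, 0, 0], [0, 0, 0]]
    - [[0, 0, 0], [0, 0, 0]]
    - [[0, 0, 0], [0, 0, 0]]
    - [[0, 0, 0], [0, 0, 0]]
    - [[0, 0, 0], [0, 0, 0]]

```text
clock: 14.98
tcp_pos: [0.4277, 0.2952, 0.0933]
orientation: [-3.115, -0.41, -0.0]
contact_force: [0.1, -0.2, -0.1]
grip_width: 0.0001
gripper_force: 0.0
```

```bash
python3 -c "
from bench import job; print(job.hand_in())"
```

```text
the job is handed in; nothing more can be done
None
```

I pressed the button fully down and released it, pointed at the crosswise strip (third from the left) for over two seconds, then at the smaller carton, and handed the job in at about 15 s still pointing there; contact-force readings stayed near zero except at the button, and no verdict came back.

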